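# Lock the display-frame connector with the T-handle key

## Task

Lock the aluminium frame connector in the middle of the tasting counter: take the T-handle key with the teal handle out of its rest, push it fully home into the connector's well so that its blade sits between the yellow lugs of the sunk lock, and turn it clockwise (seen from above) until the lock stops. Leave the teal key standing in the lock, let go of it, and do not disturb the red-handled key, which does not fit.

Things in the scene. Friction and masses are not known exactly. Their poses are not given: they have to be found in the camera images.
- blade_key: Right key, 250 g, in a grey rest (84 mm block, 60 tall, 48 hole). Origin: on shaft axis, underside of steel stop collar (68 across, 6 thick), which lies on the rest's top; z up. Teal bar handle 100 along x, 14 wide (y), 18 tall, its middle 58 above origin. Below: 12 mm shaft, then flat blade 34 wide (x), 6 thick, its end 37 below origin. Half a turn is the same. Bar within 40 deg of world y.
- round_key: Wrong key, to be left alone: same shape, size, origin and kind of rest, but a red handle and a plain round 16 mm tip. The two keys stand left and right of the connector, either way round.
- lock_slot (a point): On the lock's axis, level with the top of the fixed aluminium connector (90 x 100 mm, 60 tall). x: along the slot between two yellow lugs, turning with the lock; z up. Round well 48 wide, 42 deep; lugs 30 long, 18 apart, tops 15 below this point. Fully home, the key's collar rests on the connector, its origin here, its x along the slot. Play 6 mm, 0.4 rad before the blade drives the lugs.
- lock (a joint): Turn of the lock (rad), clockwise from above is positive. Starts at 0 to 0.2; hard stop at 1.05 = locked, slot then along the two 40 mm profile stubs of the connector. Friction about 0.12 N m, no spring: stays where left.
Things that resemble listed ones, but are neither listed nor needed, are in the scene too. Leave any blue or purple look-alike of the blade_key alone.

How it is judged:
On the way, in this order (a step that is already met when the one before it is completed fails the run):
1. the teal key stands fully home in the lock (collar within 10 mm of the block's top, within 12 mm of the lock's axis), the lock not yet turned past 0.6 rad (z of blade_key in the frame of lock_slot below 0.01 m and horizontal distance between blade_key and lock_slot below 0.012 m and value of joint lock below 0.6 rad), for 0.1 s.
2. the lock is turned to within 10 degrees of its stop with the teal key home in it (value of joint lock above 0.875 rad and z of blade_key in the frame of lock_slot below 0.01 m and horizontal distance between blade_key and lock_slot below 0.012 m), for 0.1 s.
At the end, for the whole second after the job is handed in: The lock is at least 0.875 rad round (within 10 degrees of its stop), and the teal key stands in it at rest: collar within 10 mm of the block's top, within 12 mm of the lock's axis, and within 11 degrees of upright (all of step 2 and angle between blade_key's own z axis and vertical below 0.2 rad and linear speed of blade_key below 0.02 m/s); the robot touches nothing.
It fails at once if the red-handled key was moved more than 30 mm (distance of round_key from where it was at the start of the episode above 0.03 m).
It also fails if it takes over 45 s, if anything falls off the work surface, if the arm or the gripper's body presses on something with over 40 N, if the wrist force passes 120 N, or if a joint passes its speed limit or range.

## Robot

A 6-joint arm with a two-finger parallel gripper is mounted at the origin on the work surface. World frame = base frame: x ahead of the robot, y to its left, z up, the work surface at z = 0. Lengths are in m, angles in rad, forces in N, time in s.
With the tool pointing down it reaches from about 0.35 to 0.775 m from the base axis. Payload 5.5 kg.
Tool frame: the origin (TCP) lies on the centre line of the jaws, within the pads' length; the fingertips stand 11 mm ahead of it and the grasp point (between the pads) lies 8 mm behind it (env.nose_length is the distance from the TCP to the fingertips, in m); x points along the fingers, z is the direction in which the jaws open and shut, and the axes are right-handed (so a half turn about x gives the same grasp; the last joint's range is limited). The gripper opens to 85 mm and grips with 20 to 120 N. Pads are 22 mm wide; open, the fingers measure 114 mm over their backs; the gripper's body (76 mm by 85 mm) begins 54 mm behind the grasp point. The pads swing forward as they close: fully open they stand 13 mm farther back than shut.
Start: joints at [-1.349, 0.313, 0.046, 1.304, 0, 1.431], TCP at [0.204, -0.538, 0.242] pointing down, gripper open.
Joint ranges: [-2.76, 2.76], [-0.86, 1.69], [-1.03, 1.26], [-2.2, 2.34], [-1.47, 1.5], [-3.14, 3.14]. Speed limits (rad/s): [2.57, 2.57, 3.14, 3.14, 3.14, 3.14].

## Interface

Orientations are given as a unit quaternion [w, x, y, z].
In Python, from workcell import env gives the robot as it stands. The module is installed in compiled form; this text tells all that it offers.
- The arm moves only by the tool step_arm, never from a script. Its argument "moves" is a list that holds one entry, the list of rows, each a list of 7 numbers: the turn, a rotation vector about the tool's x, y, z in rad, then the shift along the tool's x, y, z in m, then the opening, from 0 (shut) to 1 (fully open). In form: [[[rx, ry, rz, tx, ty, tz, grip], ...]]. A call has 1 to 12 rows; each row is the pose to reach, as a shift and turn from the pose measured when the call began, along the tool's axes at that moment; what a row does not reach only later rows make up. A row lasts 1/10 s, in which the tool goes at most 50 mm and 8.59 degrees, less where a joint would pass 70% of its speed; a pose out of reach is approached as far as the arm can. A call with a gripper value outside its range is refused whole. The fingers move at their own pace and stop on an object; "force" is the grip in N (left out, the last holds). Time passes only in rows, so rows that repeat a pose let the fingers close. It gives the time, the measured TCP pose, the force and the opening at its end, in the units of the state.
- env.get_state(): the state, without advancing time (a new reading comes with each control period).
- env.read_camera(name): name is "scene" or "top" or "wrist"; returns (picture, depth): 400x640x3 uint8, red, green, blue; 400x640 float32, m along the optical axis (not along the pixel's ray), 0 where there is no reading.
- env.get_calibration(name): a dict with "mtx" (3x3 intrinsics, pixels), "camera_from_world" (4x4, takes a point from world to camera coordinates); the wrist camera has in their place "T_tool_cam" (4x4, takes a point from camera to tool coordinates, whose origin is the TCP and whose axes are the tool frame's). Camera axes: x right, y down, z forward; pixel columns grow to the right and rows downward; lengths in m; the calibration is good to about 2 mm. A picture is of the moment at which its call begins: read the wrist's pose just before it. get_calibration takes no time and is no camera call.
- env.hand_in(): hands the job in, once; it reports no verdict.
Trained networks look in the newest picture that a camera, given by its name, has taken for a name from the list of things; names that differ only in an ending like _2 or _b are one class to them, and where a whole thing is asked for, a point or a joint stands for the part that bears it (a point fixed in the world has none). Each returns a list of dicts, best first, with "confidence" (0 to 1); they miss things now and then, are a little off and sometimes report something else, mostly with a low value. They report only what shows in the picture. A call takes as long as a camera call. They do not tell look-alikes from the thing itself.
- env.boxes_of(camera, thing): "uv" ([column, row] in pixels, amid what is visible of it).
- env.silhouettes(camera, thing): "mask" (400x640 bool, what is visible of it) and "uv" ([column, row] in pixels, amid what is visible of it).
The state is a dict: "clock": time; "joint_pos": joint angles; "qvel": joint speeds; "tau": joint torques, N m; "tcp_pos": TCP position; "orientation": TCP orientation; "wrist_force": force on the tool from outside, world axes, zero at the start; "ft_torque": the same for the moment, N m; "finger_gap": finger opening in m.
Only numpy, scipy, OpenCV 4.12 (cv2) and the standard library are available. Lean on these libraries where they do the work, as an engineer would, in place of code of your own. Each camera call takes 0.05 s, during which the arm holds its last target.

## Working session

There is one attempt and no reset: what is moved stays moved. The work goes in short steps, Python scripts to look and compute and a tool call to move; the robot and the scene stay as the last step left them, time stands still between calls to the robot, and variables do not carry over. Pictures are saved under pics/ and viewed, and the job is handed in when it is done.

Besides the shell and the picture viewer there is one more tool, called after ">>>" in YAML: its name, and indented under it one key for each argument. step_arm: Moves the arm, as the interface text tells. Its arguments: {"type":"object","properties":{"moves":{"type":"array","items":{"type":"array","items":{"type":"array","items":{"type":"number"}}}},"force":{"type":"number"}},"required":["moves"]}

```bash
mkdir -p pics
cat > h.py <<'E'
import numpy as np,cv2
from workcell import env
from scipy.spatial.transform import Rotation as R
def save(n,im,s=1):
    cv2.imwrite('pics/'+n,cv2.resize(im[:,:,::-1],None,fx=s,fy=s,interpolation=cv2.INTER_CUBIC))
def tcpT(s):
    T=np.eye(4);q=s['orientation'];T[:3,:3]=R.from_quat([q[1],q[2],q[3],q[0]]).as_matrix();T[:3,3]=s['tcp_pos'];return T
def W(cam):
    c=env.get_calibration(cam)
    if cam=='wrist': return c['mtx'],tcpT(env.get_state())@c['T_tool_cam']
    return c['mtx'],np.linalg.inv(c['camera_from_world'])
def cloud(cam):
    K,T=W(cam);im,d=env.read_camera(cam)
    v,u=np.mgrid[:400,:640]
    P=np.stack([(u-K[0,2])/K[0,0]*d,(v-K[1,2])/K[1,1]*d,d],-1)@T[:3,:3].T+T[:3,3]
    P[d==0]=np.nan
    return im,d,P
E
python3 - <<'E'
from h import *
for c in('scene','top'):
    im,d,P=cloud(c); save(c+'0.png',im); np.savez(c+'0.npz',im=im,d=d,P=P)
s=env.get_state();print(s); print(W('top'),W('scene')[1])
E
```

```text
{'clock': 0.1, 'joint_pos': array([-1.34859311e+00,  3.13946700e-01,  4.50599994e-02,  1.30363248e+00,
        1.02750163e-05,  1.43118076e+00]), 'qvel': array([-5.58193862e-05, -1.86670266e-03,  2.02312838e-03, -1.07166785e-04,
       -1.44799769e-04,  2.81098997e-03]), 'tau': array([ 2.62068235e-03, -4.81725526e+01,  2.99243832e+01,  1.27917944e-02,
       -1.14166412e-04, -6.79870453e-07]), 'tcp_pos': array([ 0.20341782, -0.53731778,  0.24147255]), 'orientation': array([ 0.58135646,  0.40229323,  0.58224779, -0.40146275]), 'wrist_force': array([-0.75571913, -0.53687063, -0.13234568]), 'ft_torque': array([-0.02436281,  0.00303648, -0.00105154]), 'finger_gap': 0.08547077084273723}
(array([[375.21813493,   0.        , 318.6213053 ],
       [  0.        , 375.21813493, 201.80229154],
       [  0.        ,   0.        ,   1.        ]]), array([[ 0.00658681, -0.99527411,  0.09688164,  0.42598119],
       [-0.99972754, -0.00438459,  0.02292634, -0.07025757],
       [-0.02239321, -0.09700626, -0.99503182,  0.90529006],
       [ 0.        ,  0.        ,  0.        ,  1.        ]])) [[-0.55437372  0.5569421  -0.61845394  1.01629475]
 [ 0.8321962   0.38069821 -0.40313566  0.26667704]
 [ 0.01092109 -0.73816283 -0.67453418  0.64483686]
 [ 0.          0.          0.          1.        ]]
```

View pics/scene0.png

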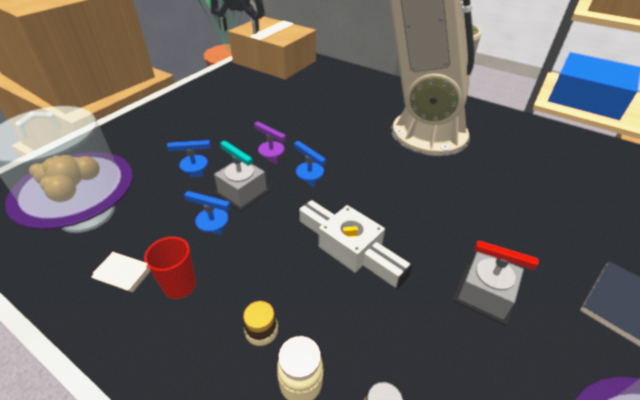

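View pics/top0.png

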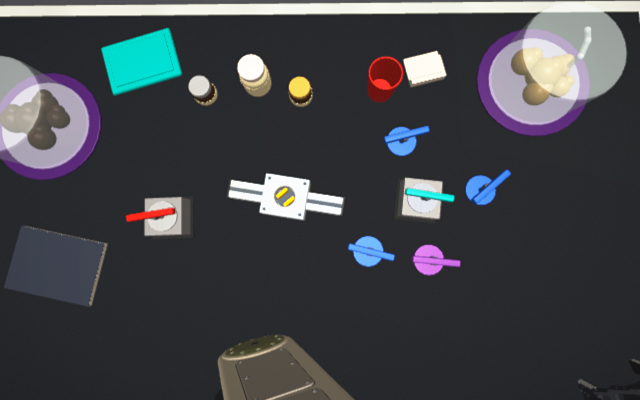

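Scene picture: the teal-handled key stands in a grey rest at about (238,165), and the connector with its yellow lugs is at (350,233). The red key is at (500,265). Blue and purple look-alikes stand on small discs at about (190,155), (212,210), (310,160) and (270,138).

Top picture: teal key (430,196), connector (285,196), red key (155,215). The blue keys are at (402,138), (482,188) and (369,250), the purple one at (430,261), and a flat teal box lies at (140,62). Only (430,196) has both a teal bar and a grey rest. I'll confirm that in a crop and measure it.

Run:
```python
from h import *
z=np.load('top0.npz');im,P=z['im'],z['P']
save('crop1.png',im[110:290,220:520],2.6)
z2=np.load('scene0.npz')
hsv=lambda i:cv2.cvtColor(i,cv2.COLOR_RGB2HSV)
def fit(name,Q):
    Q=Q[np.isfinite(Q).all(1)]
    if len(Q)<5: print(name,len(Q));return
    m=np.median(Q,0);  
    r=cv2.minAreaRect((Q[:,:2]*1000).astype(np.float32))
    print(name,len(Q),'med',m.round(4),'minRect',np.round(r[0],1),np.round(r[1],1),round(r[2],1),'z',np.percentile(Q[:,2],[5,50,95]).round(3))
for nm,zz in(('top',z),('scene',z2)):
    im,P=zz['im'],zz['P'];H=hsv(im)
    S=(H[...,1]>120)&(H[...,2]>60)
    for col,lo,hi in(('teal',80,95),('blue',100,115),('purple',135,160),('yellow',22,32),('red',0,4)):
        m=S&(H[...,0]>=lo)&(H[...,0]<=hi)
        n,l,st,c=cv2.connectedComponentsWithStats(m.astype(np.uint8))
        for i in range(1,n):
            if st[i,4]>25: fit(f'{nm} {col} {c[i].round(0)}',P[l==i])
```

```text
top teal [141.  61.] 3678 med [0.8642 0.3974 0.0147] minRect [871.5 404.7] [141.  186.2] 17.2 z [0.008 0.015 0.018]
top teal [431. 195.] 346 med [ 0.5176 -0.2855  0.1272] minRect [ 519.3 -305.2] [ 30.8 142.2] 2.7 z [0.114 0.127 0.13 ]
top blue [404. 139.] 869 med [ 0.6492 -0.2427  0.0446] minRect [ 671.5 -254. ] [ 76.1 128. ] 50.0 z [0.    0.045 0.106]
top blue [484. 188.] 914 med [ 0.5416 -0.418   0.0445] minRect [ 547.2 -447.2] [ 74.3 144.8] 11.5 z [0.001 0.044 0.105]
top blue [369. 251.] 903 med [ 0.3981 -0.1631  0.0444] minRect [ 398.6 -172.1] [ 74.2 107.7] 14.2 z [0.    0.044 0.106]
top purple [514.  98.] 2056 med [ 0.7125 -0.462   0.086 ] minRect [ 753.  -527.2] [276.9 205.5] 52.7 z [0.083 0.086 0.088]
top purple [ 68. 136.] 2023 med [0.6321 0.5029 0.0869] minRect [652.3 567.1] [212.6 284.6] 50.3 z [0.084 0.087 0.089]
top purple [433. 261.] 677 med [ 0.3801 -0.3053  0.0457] minRect [ 374.4 -315.6] [127.9  73.4] 58.2 z [0.001 0.046 0.106]
top yellow [299.  86.] 313 med [ 0.7795 -0.0032  0.0606] minRect [778.7  -3.5] [46. 46.] 45.8 z [0.058 0.061 0.063]
top yellow [281. 193.] 46 
[... 1311 characters left out ...]
1. 204.] 1757 med [ 0.8371 -0.4565  0.0865] minRect [ 816.2 -551.2] [230.2 332.9] 42.7 z [0.084 0.086 0.088]
scene purple [605. 388.] 860 med [0.6105 0.4846 0.0862] minRect [608.5 485.8] [ 23.  105.1] 53.2 z [0.085 0.086 0.088]
scene yellow [350. 228.] 50 med [0.5154 0.0206 0.0451] minRect [514.5  21. ] [ 8.8 28.8] 37.8 z [0.041 0.045 0.047]
scene yellow [258. 314.] 562 med [ 0.7826 -0.0012  0.0604] minRect [782.1  -1.6] [45.9 45.5] 15.1 z [0.059 0.06  0.062]
scene red [171. 266.] 2271 med [ 0.7979 -0.1916  0.0679] minRect [ 777.1 -245.1] [178.6  88.2] 61.7 z [0.009 0.068 0.1  ]
scene red [507. 254.] 756 med [0.4803 0.3079 0.1244] minRect [410.1 315.7] [162.9 123.6] 1.6 z [0.111 0.124 0.128]
```

View pics/crop1.png

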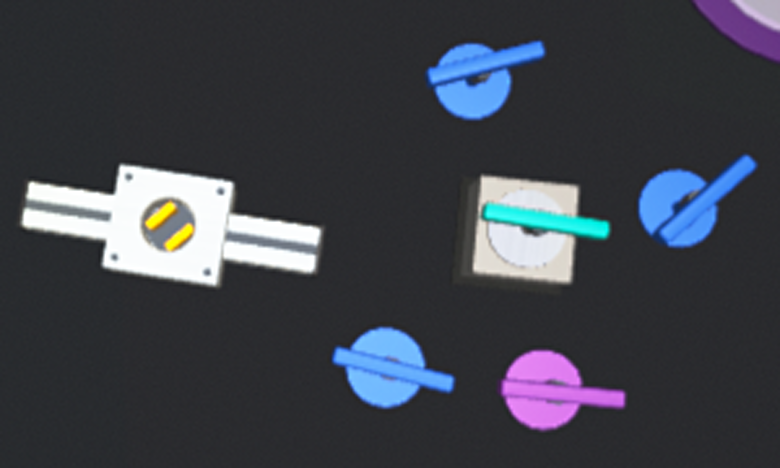

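The crop shows the teal bar at (545,221) in the only grey rest on this side. The blue and purple ones stand on bare coloured discs, so teal is confirmed. Next I'll fit the bar, the collar, the connector top and the lugs more precisely.

Run:
```python
from h import *
T={n:np.load(n+'0.npz') for n in('top','scene')}
for n,z in T.items():
    im,P=z['im'],z['P'];H=cv2.cvtColor(im,cv2.COLOR_RGB2HSV)
    X,Y,Z=P[...,0],P[...,1],P[...,2]
    near=(abs(X-.52)<.09)&(abs(Y+.285)<.09)
    teal=near&(H[...,0]>=78)&(H[...,0]<=97)&(H[...,1]>120)&(Z>.122)&(Z<.132)
    Q=P[teal]; r=cv2.minAreaRect((Q[:,:2]*1000).astype(np.float32))
    l=np.linalg.svd(Q[:,:2]-Q[:,:2].mean(0))[2][0]
    print(n,'bar',teal.sum(),Q.mean(0).round(4),r, 'ang',np.degrees(np.arctan2(l[1],l[0]))%180)
    col=near&(Z>.062)&(Z<.070)
    Q=P[col];c,rad=cv2.minEnclosingCircle((Q[:,:2]*1000).astype(np.float32));print(' collar',col.sum(),c,rad,Q.mean(0).round(4))
    Q=P[near&(Z>.054)&(Z<.062)];print(' rest',cv2.minAreaRect((Q[:,:2]*1000).astype(np.float32)))
    m=(abs(X-.521)<.08)&(abs(Y-.028)<.08)&(Z>.055)&(Z<.066)
    Q=P[m];print(' conn',m.sum(),cv2.minAreaRect((Q[:,:2]*1000).astype(np.float32)),np.median(Q[:,2]))
    m=(abs(X-.521)<.05)&(abs(Y-.028)<.05)&(Z<.035)
    Q=P[(abs(X-.521)<.03)&(abs(Y-.028)<.03)&(Z<.052)]
    if len(Q):print(' well',len(Q),cv2.minEnclosingCircle((Q[:,:2]*1000).astype(np.float32)))
    m=(abs(X-.521)<.02)&((abs(Y-.028)<.13)&(abs(Y-.028)>.07))&(Z>.03)&(Z<.06)
    Q=P[m];l=np.linalg.svd(Q[:,:2]-Q[:,:2].mean(0))[2][0];print(' stubs',len(Q),np.degrees(np.arctan2(l[1],l[0]))%180)
```

```text
top bar 306 [ 0.5182 -0.2831  0.1272] ((518.7811279296875, -282.5023498535156), (99.31439971923828, 13.4968843460083), 80.96853637695312) ang 80.9883620955754
 collar 558 (519.950927734375, -281.8940734863281) 57.431671142578125 [ 0.5158 -0.2815  0.0658]
 rest ((519.572021484375, -282.49774169921875), (84.81585693359375, 84.73741912841797), 84.03898620605469)
 conn 1396 ((522.2993774414062, 27.91728973388672), (100.16494750976562, 90.15279388427734), 81.17523193359375) 0.06073375869651226
 well 332 ((523.076904296875, 28.92401695251465), 23.868349075317383)
 stubs 532 85.75945228752511
scene bar 202 [ 0.5224 -0.2767  0.1265] ((520.229736328125, -280.3558044433594), (100.2040023803711, 14.526740074157715), 80.76526641845703) ang 80.88989447993286
 collar 419 (525.2958374023438, -280.21209716796875) 54.34358596801758 [ 0.5255 -0.2775  0.0661]
 rest ((520.4453125, -280.7213134765625), (87.58724212646484, 85.27482604980469), 84.72469329833984)
 conn 1403 ((522.9739379882812, 29.49221420288086), (101.81332397460938, 93.14710998535156), 80.96621704101562) 0.06039122040508671
 well 263 ((516.6694946289062, 26.662036895751953), 23.218738555908203)
 stubs 553 86.24965005039553
```

Run:
```python
from h import *
s=env.get_state();T=tcpT(s);print(T.round(3))
yz=np.degrees(np.arctan2(T[1,2],T[0,2]));print('tool z yaw',yz, 'q1-q6',np.degrees(s['joint_pos'][0]-s['joint_pos'][5]),'sum',np.degrees(s['joint_pos'][0]+s['joint_pos'][5]))
for pos in ([.519,-.282],[.5225,.0285]): print(np.degrees(np.arctan2(pos[1],pos[0])))
print(env.get_calibration('wrist'))
```

```text
[[-0.     0.935  0.354  0.203]
 [ 0.002  0.354 -0.935 -0.537]
 [-1.     0.    -0.002  0.241]
 [ 0.     0.     0.     1.   ]]
tool z yaw -69.26929854726426 q1-q6 -159.26931024546073 sum 4.731923831956982
-28.517560226477595
3.1221304621157087
{'mtx': array([[286.13766332,   0.        , 321.81673329],
       [  0.        , 286.13766332, 200.90625462],
       [  0.        ,   0.        ,   1.        ]]), 'T_tool_cam': array([[ 5.77982775e-04, -2.95909562e-01,  9.55215786e-01,
        -1.31785185e-01],
       [-1.26675754e-03, -9.55215395e-01, -2.95908675e-01,
         7.58664220e-02],
       [ 9.99999031e-01, -1.03899668e-03, -9.26943715e-04,
         2.88766632e-04],
       [ 0.00000000e+00,  0.00000000e+00,  0.00000000e+00,
         1.00000000e+00]])}
```

```bash
cat >> h.py <<'E'
def plan(p,yaw):
    """row (rx ry rz tx ty tz) reaching TCP p with tool x down and tool z at yaw deg"""
    T=tcpT(env.get_state());y=np.radians(yaw)
    z=np.array([np.cos(y),np.sin(y),0]);x=np.array([0,0,-1.]);D=np.stack([x,np.cross(z,x),z],1)
    rv=R.from_matrix(T[:3,:3].T@D).as_rotvec();t=T[:3,:3].T@(np.array(p)-T[:3,3])
    print('row',rv.round(4),t.round(4));
def st():
    s=env.get_state();T=tcpT(s);print('t',s['clock'],'p',s['tcp_pos'].round(4),'yaw',np.degrees(np.arctan2(T[1,2],T[0,2])).round(2),'down',T[:3,0].round(3),'gap',s['finger_gap'].round(4),'F',s['wrist_force'].round(1),'M',s['ft_torque'].round(2),'q',s['joint_pos'].round(3))
E
python3 -c "
from h import *
plan([.519,-.282,.24],-9.1)"
```

```text
row [-1.0502 -0.0014 -0.0011] [ 0.0018  0.3855 -0.1271]
```

>>> step_arm:
  moves:
    - [[-1.05,-0.001,-0.001,0.002,0.3855,-0.127,1],[-1.05,-0.001,-0.001,0.002,0.3855,-0.127,1],[-1.05,-0.001,-0.001,0.002,0.3855,-0.127,1],[-1.05,-0.001,-0.001,0.002,0.3855,-0.127,1],[-1.05,-0.001,-0.001,0.002,0.3855,-0.127,1],[-1.05,-0.001,-0.001,0.002,0.3855,-0.127,1],[-1.05,-0.001,-0.001,0.002,0.3855,-0.127,1],[-1.05,-0.001,-0.001,0.002,0.3855,-0.127,1],[-1.05,-0.001,-0.001,0.002,0.3855,-0.127,1],[-1.05,-0.001,-0.001,0.002,0.3855,-0.127,1],[-1.05,-0.001,-0.001,0.002,0.3855,-0.127,1],[-1.05,-0.001,-0.001,0.002,0.3855,-0.127,1]]

```text
clock: 1.3
tcp_pos: [0.5179, -0.2832, 0.2397]
orientation: [0.705, 0.057, 0.705, -0.057]
wrist_force: [0.6, -0.6, -0.3]
finger_gap: 0.0856
```

Run:
```python
from h import *
st()
im,d,P=cloud('wrist');save('w1.png',im)
H=cv2.cvtColor(im,cv2.COLOR_RGB2HSV);X,Y,Z=P[...,0],P[...,1],P[...,2]
near=(abs(X-.52)<.09)&(abs(Y+.285)<.09)
m=near&(H[...,0]>=78)&(H[...,0]<=97)&(H[...,1]>120)&(Z>.12)&(Z<.135)
Q=P[m];print(len(Q),np.median(Q[:,2]));
if len(Q):print(cv2.minAreaRect((Q[:,:2]*1000).astype(np.float32)))
Q=P[near&(Z>.05)&(Z<.062)];print(' rest',cv2.minAreaRect((Q[:,:2]*1000).astype(np.float32)))
plan([.519,-.282,.109],-9.1)
```

```text
Traceback (most recent call last):
  File "h.py", line 25, in st
    s=env.get_state();T=tcpT(s);print('t',s['clock'],'p',s['tcp_pos'].round(4),'yaw',np.degrees(np.arctan2(T[1,2],T[0,2])).round(2),'down',T[:3,0].round(3),'gap',s['finger_gap'].round(4),'F',s['wrist_force'].round(1),'M',s['ft_torque'].round(2),'q',s['joint_pos'].round(3))
                                                                                                                                                                  ^^^^^^^^^^^^^^^^^^^^^
AttributeError: 'float' object has no attribute 'round'
```

```bash
sed -i "s/s\['finger_gap'\].round(4)/round(s['finger_gap'],4)/" h.py
python3 - <<'E'
from h import *
st()
im,d,P=cloud('wrist');save('w1.png',im)
H=cv2.cvtColor(im,cv2.COLOR_RGB2HSV);X,Y,Z=P[...,0],P[...,1],P[...,2]
near=(abs(X-.52)<.09)&(abs(Y+.285)<.09)
m=near&(H[...,0]>=78)&(H[...,0]<=97)&(H[...,1]>120)&(Z>.12)&(Z<.135)
Q=P[m];print(len(Q),np.median(Q[:,2]));
if len(Q):print(cv2.minAreaRect((Q[:,:2]*1000).astype(np.float32)))
Q=P[near&(Z>.05)&(Z<.062)];print(' rest',cv2.minAreaRect((Q[:,:2]*1000).astype(np.float32)))
plan([.519,-.282,.109],-9.1)
E
```

```text
t 1.3 p [ 0.5179 -0.2832  0.2397] yaw -9.23 down [-0.001  0.    -1.   ] gap 0.0856 F [ 0.6 -0.6 -0.3] M [ 0.02 -0.04 -0.02] q [-0.636  0.345  0.084  1.311 -0.     1.096]
540 0.12644921803445747
((520.3345947265625, -282.72479248046875), (98.85462188720703, 13.110888481140137), 80.43892669677734)
 rest ((519.5785522460938, -283.1949157714844), (84.36487579345703, 84.1795654296875), 83.87515258789062)
row [-0.0026 -0.0006 -0.0001] [0.1308 0.0015 0.001 ]
```

View pics/w1.png

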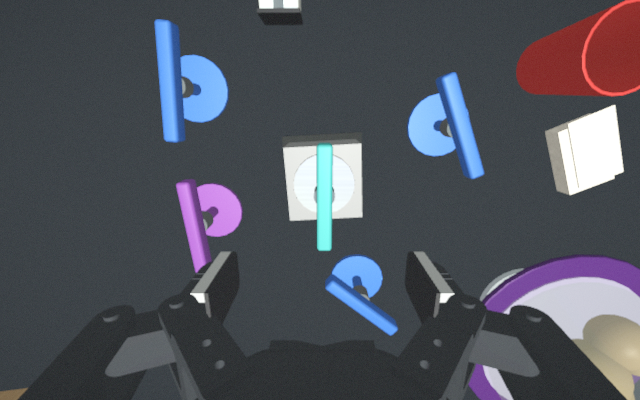

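The wrist view shows the teal bar at (324,197) upright between the jaws. The nearest look-alike is at (360,300) and clear of the fingers. All three fits agree on (0.519, -0.282) at 81°. Descending now.

>>> step_arm:
  moves:
    - [[0,0,0,0.04,0.001,0.001,1],[0,0,0,0.08,0.001,0.001,1],[0,0,0,0.11,0.001,0.001,1],[0,0,0,0.131,0.001,0.001,1],[0,0,0,0.131,0.001,0.001,1],[0,0,0,0.131,0.001,0.001,0.6],[0,0,0,0.131,0.001,0.001,0.3],[0,0,0,0.131,0.001,0.001,0.0],[0,0,0,0.131,0.001,0.001,0.0],[0,0,0,0.131,0.001,0.001,0.0],[0,0,0,0.131,0.001,0.001,0.0],[0,0,0,0.131,0.001,0.001,0.0]]
  force: 70

```text
clock: 2.55
tcp_pos: [0.5196, -0.2828, 0.1097]
orientation: [0.705, 0.057, 0.704, -0.057]
wrist_force: [0.9, 0.1, 6.1]
finger_gap: 0.0128
```

```bash
python3 -c "
from h import *
st()"
```

```text
t 2.55 p [ 0.5196 -0.2828  0.1097] yaw -9.24 down [ 0.001 -0.001 -1.   ] gap 0.0128 F [0.9 0.1 6.1] M [ 0.09 -0.1   0.02] q [-0.634  0.413 -0.142  1.014 -0.     1.098]
```

>>> step_arm:
  moves:
    - [[0,0,0,-0.02,0,0,0],[0,0,0,-0.05,0,0,0],[0,0,0,-0.08,0,0,0],[0,0,0,-0.09,0,0,0],[0,0,0,-0.09,0,0,0]]

```text
clock: 3.05
tcp_pos: [0.5201, -0.2831, 0.2005]
orientation: [0.706, 0.056, 0.704, -0.058]
wrist_force: [0.4, -0.2, -3.8]
finger_gap: 0.013
```

```bash
python3 -c "
from h import *
st()
plan([.5235,.027,.2],41.5)"
```

```text
t 3.05 p [ 0.5201 -0.2831  0.2005] yaw -9.23 down [ 0.003 -0.002 -1.   ] gap 0.013 F [ 0.4 -0.2 -3.8] M [ 0.01 -0.04  0.  ] q [-0.634  0.358  0.007  1.216 -0.     1.098]
row [-0.8854  0.0021  0.0028] [-1.000e-04  3.066e-01 -4.640e-02]
```

>>> step_arm:
  moves:
    - [[-0.15,0,0,0,0.04,-0.006,0],[-0.3,0,0.001,0,0.08,-0.012,0],[-0.45,0.001,0.001,0,0.12,-0.018,0],[-0.6,0.001,0.002,0,0.17,-0.026,0],[-0.75,0.002,0.003,0,0.22,-0.033,0],[-0.885,0.002,0.003,0,0.27,-0.04,0],[-0.885,0.002,0.003,0,0.308,-0.046,0],[-0.885,0.002,0.003,0,0.308,-0.046,0],[-0.885,0.002,0.003,0,0.308,-0.046,0],[-0.885,0.002,0.003,0,0.308,-0.046,0]]

```text
clock: 4.05
tcp_pos: [0.5235, 0.0277, 0.1985]
orientation: [0.661, -0.25, 0.662, 0.25]
wrist_force: [-0.7, 0.1, -2.8]
finger_gap: 0.0122
```

Run:
```python
from h import *
st()
for c in('wrist','scene','top'):
    im,d,P=cloud(c);save(f'b_{c}.png',im)
    H=cv2.cvtColor(im,cv2.COLOR_RGB2HSV);X,Y,Z=P[...,0],P[...,1],P[...,2]
    near=(abs(X-.52)<.09)&(abs(Y-.028)<.09)
    m=near&(H[...,0]>=78)&(H[...,0]<=97)&(H[...,1]>120)&(Z>.19)&(Z<.23)
    Q=P[m];print(c,len(Q))
    if len(Q)>20:
        l=np.linalg.svd(Q[:,:2]-Q[:,:2].mean(0))[2][0];print(' bar',np.percentile(Q[:,2],[5,50,95]),cv2.minAreaRect((Q[:,:2]*1000).astype(np.float32)),np.degrees(np.arctan2(l[1],l[0])))
    m=near&(Z>.14)&(Z<.165)&(H[...,1]<60)
    Q=P[m]
    if len(Q)>20: print(' collar',len(Q),np.percentile(Q[:,2],[5,50,95]),cv2.minEnclosingCircle((Q[:,:2]*1000).astype(np.float32)))
    m=near&(Z>.03)&(Z<.055)&(H[...,0]>20)&(H[...,0]<34)&(H[...,1]>100); print(' yellow',P[m].mean(0) if m.any() else None)
    m=near&(Z>.055)&(Z<.066);Q=P[m];
    if len(Q)>20: print(' conn',len(Q),cv2.minAreaRect((Q[:,:2]*1000).astype(np.float32)))
```

```text
t 4.05 p [0.5235 0.0277 0.1985] yaw 41.44 down [-0.002 -0.    -1.   ] gap 0.0122 F [-0.7  0.1 -2.8] M [0.01 0.04 0.02] q [-0.1    0.235 -0.168  1.17  -0.     0.747]
wrist 5000
 bar [0.21360162 0.21568377 0.2167733 ] ((519.0827026367188, 33.16727066040039), (15.020269393920898, 84.2933349609375), 41.982662200927734) -48.78549248211477
 collar 3470 [0.15376323 0.15488538 0.15591128] ((523.9822387695312, 27.375789642333984), 33.93215560913086)
 yellow [0.51104692 0.03380036 0.04219474]
 conn 4508 ((522.93212890625, 27.079784393310547), (100.1015625, 90.48870086669922), 81.04531860351562)
scene 419
 bar [0.20144767 0.21242743 0.21713826] ((524.976806640625, 29.075096130371094), (16.636756896972656, 99.98169708251953), 41.15174865722656) -49.404289184626805
 collar 674 [0.15257241 0.15542374 0.15726034] ((525.2097778320312, 30.01363182067871), 34.55625915527344)
 yellow [0.51689425 0.02268697 0.04139189]
 conn 1358 ((522.7884521484375, 29.56781005859375), (101.50483703613281, 93.5932388305664), 80.94288635253906)
top 121
 bar [0.20906834 0.2160473  0.21825856] ((523.3994140625, 26.73316192626953), (13.934962272644043, 98.95149230957031), 41.29530334472656) 131.98155275791117
 collar 186 [0.15416175 0.15592709 0.15809766] ((521.592041015625, 26.257047653198242), 33.350982666015625)
 yellow None
 conn 719 ((522.1340942382812, 28.012630462646484), (100.24840545654297, 89.85202026367188), 81.3434829711914)
```

View pics/b_scene.png

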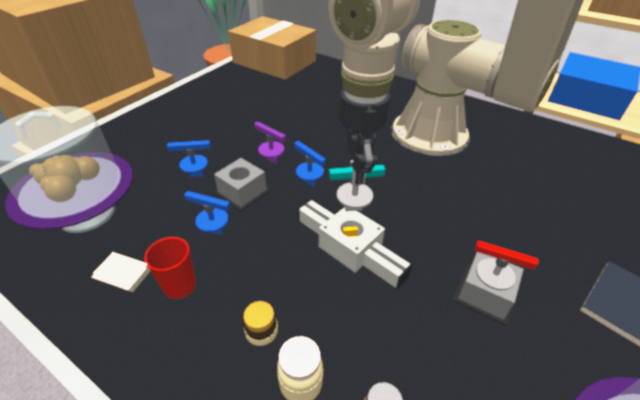

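View pics/b_wrist.png

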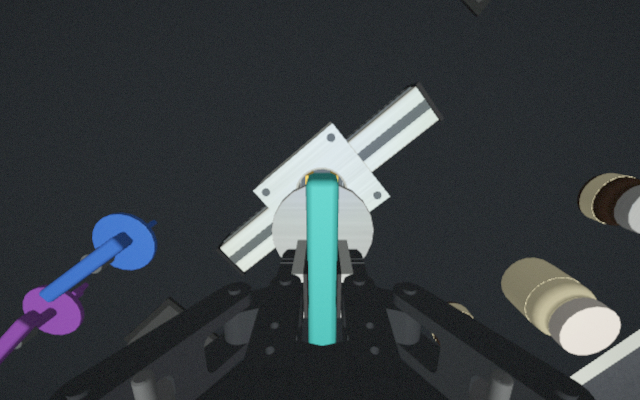

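The wrist view shows the teal bar at (322,255) lined up with the slot, with a yellow lug peeking out on each side at (307,178) and (338,178). The scene view shows the key upright above the connector at (355,190). The collar is about 1 mm off the connector's centre, so I'm lowering it in stages.

>>> step_arm:
  moves:
    - [[0,0,0,0.02,0.0,-0.0005,0],[0,0,0,0.04,0.0,-0.0005,0],[0,0,0,0.055,0.0,-0.0005,0],[0,0,0,0.062,0.0,-0.0005,0],[0,0,0,0.068,0.0,-0.0005,0],[0,0,0,0.073,0.0,-0.0005,0],[0,0,0,0.073,0.0,-0.0005,0]]

```text
clock: 4.9
tcp_pos: [0.5236, 0.0265, 0.1262]
orientation: [0.661, -0.249, 0.662, 0.25]
wrist_force: [-0.2, 0.6, -2.9]
finger_gap: 0.0128
```

```bash
python3 -c "
from h import *
st()"
```

```text
t 4.9 p [0.5236 0.0265 0.1262] yaw 41.32 down [-0.001  0.    -1.   ] gap 0.0128 F [-0.2  0.6 -2.9] M [ 0.01 -0.01  0.01] q [-0.103  0.282 -0.291  0.999  0.     0.747]
```

>>> step_arm:
  moves:
    - [[0,0,0,0.004,0.0015,0.0004,0],[0,0,0,0.008,0.0015,0.0004,0],[0,0,0,0.012,0.0015,0.0004,0],[0,0,0,0.015,0.0015,0.0004,0],[0,0,0,0.017,0.0015,0.0004,0],[0,0,0,0.0175,0.0015,0.0004,0],[0,0,0,0.0175,0.0015,0.0004,0]]

```text
clock: 5.6
tcp_pos: [0.5228, 0.028, 0.1097]
orientation: [0.661, -0.249, 0.662, 0.25]
wrist_force: [-3.7, 1.1, 4.6]
finger_gap: 0.0131
```

Run:
```python
from h import *
st()
for c in('wrist','scene','top'):
    im,d,P=cloud(c);save(f'c_{c}.png',im)
    H=cv2.cvtColor(im,cv2.COLOR_RGB2HSV);X,Y,Z=P[...,0],P[...,1],P[...,2]
    near=(abs(X-.52)<.09)&(abs(Y-.028)<.09)
    m=near&(np.hypot(X-.523,Y-.028)<.05)&(Z>.063)&(Z<.075)&(H[...,1]<60);Q=P[m]
    if len(Q)>20: print(c,' collar',len(Q),np.percentile(Q[:,2],[5,50,95]),cv2.minEnclosingCircle((Q[:,:2]*1000).astype(np.float32)))
    m=near&(Z>.055)&(Z<.0625);Q=P[m];print(' conn',len(Q),np.median(Q[:,2]))
```

```text
t 5.6 p [0.5228 0.028  0.1097] yaw 41.33 down [-0.001  0.    -1.   ] gap 0.0131 F [-3.7  1.1  4.6] M [ 0.11  0.68 -0.01] q [-0.1    0.295 -0.318  0.959  0.     0.749]
wrist  collar 3454 [0.06501423 0.06605122 0.06702307] ((523.2208251953125, 27.57541847229004), 33.89621353149414)
 conn 8246 0.060106122864227896
scene  collar 579 [0.06458055 0.0664846  0.06838584] ((523.0489501953125, 32.81147384643555), 36.80698776245117)
 conn 874 0.06031344748410106
top  collar 155 [0.06322157 0.06625529 0.06900979] ((516.878662109375, 25.730138778686523), 44.88149642944336)
 conn 383 0.060622750480846976
```

View pics/c_scene.png

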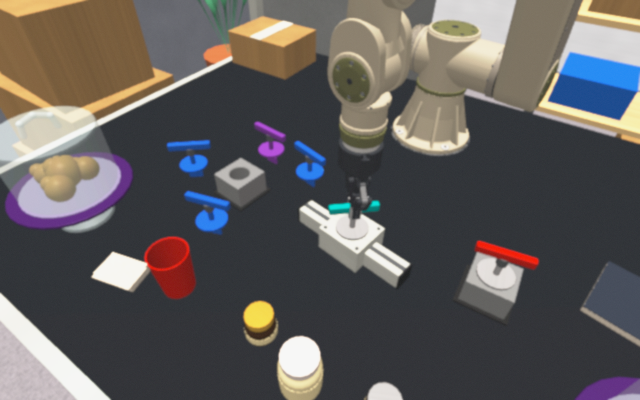

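The collar top is at 66 mm on the 60 mm connector, so the key is fully home. Turning clockwise now.

>>> step_arm:
  moves:
    - [[0.1,0,0,0,0,0,0],[0.2,0,0,0,0,0,0],[0.3,0,0,0,0,0,0],[0.4,0,0,0,0,0,0],[0.5,0,0,0,0,0,0],[0.6,0,0,0,0,0,0],[0.7,0,0,0,0,0,0],[0.8,0,0,0,0,0,0],[0.9,0,0,0,0,0,0],[1.0,0,0,0,0,0,0],[1.0,0,0,0,0,0,0]]

```text
clock: 6.85
tcp_pos: [0.523, 0.028, 0.1098]
orientation: [0.7, 0.098, 0.7, -0.098]
wrist_force: [-0.6, -0.2, -2.3]
finger_gap: 0.0127
```

```bash
python3 -c "
from h import *
st();plan([.5228,.028,.1097],-30)"
```

```text
t 6.85 p [0.523  0.028  0.1098] yaw -15.97 down [ 0.  0. -1.] gap 0.0127 F [-0.6 -0.2 -2.3] M [-0.02 -0.06  0.04] q [-0.1    0.295 -0.318  0.958  0.     1.75 ]
row [ 2.449e-01 -1.000e-04 -1.000e-04] [ 0.0001 -0.0001 -0.0002]
```

>>> step_arm:
  moves:
    - [[0.07,0,0,0,0,0,0],[0.14,0,0,0,0,0,0],[0.21,0,0,0,0,0,0],[0.25,0,0,0,0,0,0],[0.25,0,0,0,0,0,0]]

```text
clock: 7.35
tcp_pos: [0.5232, 0.028, 0.1098]
orientation: [0.683, 0.184, 0.683, -0.184]
wrist_force: [1.3, 0.0, -2.8]
finger_gap: 0.013
```

```bash
python3 -c "
from h import *
st()"
```

```text
t 7.35 p [0.5232 0.028  0.1098] yaw -30.17 down [ 0.  0. -1.] gap 0.013 F [ 1.3  0.  -2.8] M [-0.08 -0.06  0.09] q [-0.1    0.295 -0.318  0.958  0.     1.998]
```

>>> step_arm:
  moves:
    - [[0.03,0,0,0,0,0,0],[0.06,0,0,0,0,0,0],[0.06,0,0,0,0,0,0]]

```text
clock: 7.65
tcp_pos: [0.5232, 0.0279, 0.1098]
orientation: [0.677, 0.204, 0.677, -0.204]
wrist_force: [-0.1, -0.4, -2.9]
finger_gap: 0.0125
```

```bash
python3 -c "
from h import *
st()
im,d,P=cloud('wrist');save('d_wrist.png',im)
H=cv2.cvtColor(im,cv2.COLOR_RGB2HSV)
m=(H[...,0]>=78)&(H[...,0]<=97)&(H[...,1]>120)&(P[...,2]>.122);Q=P[m];l=np.linalg.svd(Q[:,:2]-Q[:,:2].mean(0))[2][0];print(np.degrees(np.arctan2(l[1],l[0]))%180)
"
```

```text
t 7.65 p [0.5232 0.0279 0.1098] yaw -33.59 down [ 0. -0. -1.] gap 0.0125 F [-0.1 -0.4 -2.9] M [-0.18 -0.04  0.43] q [-0.1    0.295 -0.318  0.958 -0.     2.057]
56.796970585401354
```

The moment jumped from 0.09 to 0.43 N m, well above the 0.12 N m friction. The bar is now at 56.8°, which is the stub direction less the 0.4 rad of play, so this is the hard stop. One small extra turn, then I'll let go and lift away.

>>> step_arm:
  moves:
    - [[0.03,0,0,0,0,0,0],[0.03,0,0,0,0,0,0],[0.0,0,0,0,0,0,0],[0.0,0,0,0,0,0,0.2],[0,0,0,0,0,0,0.5],[0,0,0,0,0,0,1],[0,0,0,0,0,0,1],[0,0,0,0,0,0,1],[0,0,0,0,0,0,1],[0,0,0,0,0,0,1]]

```text
clock: 8.7
tcp_pos: [0.5232, 0.0279, 0.1098]
orientation: [0.677, 0.204, 0.677, -0.204]
wrist_force: [-0.3, -0.5, -1.0]
finger_gap: 0.085
```

```bash
python3 -c "
from h import *
st()"
```

```text
t 8.7 p [0.5232 0.0279 0.1098] yaw -33.57 down [ 0. -0. -1.] gap 0.085 F [-0.3 -0.5 -1. ] M [-0.02 -0.04 -0.01] q [-0.1    0.295 -0.318  0.958 -0.     2.057]
```

>>> step_arm:
  moves:
    - [[0,0,0,-0.02,0,0,1],[0,0,0,-0.05,0,0,1],[0,0,0,-0.09,0,0,1],[0,0,0,-0.13,0,0,1],[0,0,0,-0.13,0,0,1],[0,0,0,-0.13,0,0,1]]

```text
clock: 9.3
tcp_pos: [0.5239, 0.0279, 0.2409]
orientation: [0.678, 0.204, 0.676, -0.204]
wrist_force: [0.4, -1.0, 0.1]
finger_gap: 0.0854
```

Run:
```python
from h import *
st()
for c in('wrist','scene','top'):
    im,d,P=cloud(c);save(f'e_{c}.png',im)
    H=cv2.cvtColor(im,cv2.COLOR_RGB2HSV);X,Y,Z=P[...,0],P[...,1],P[...,2]
    near=(abs(X-.52)<.09)&(abs(Y-.028)<.09)
    m=near&(H[...,0]>=78)&(H[...,0]<=97)&(H[...,1]>120)&(Z>.122)&(Z<.135);Q=P[m]
    if len(Q)>20:
        l=np.linalg.svd(Q[:,:2]-Q[:,:2].mean(0))[2][0];print(c,' bar',np.percentile(Q[:,2],[5,50,95]),cv2.minAreaRect((Q[:,:2]*1000).astype(np.float32)),np.degrees(np.arctan2(l[1],l[0]))%180)
    m=near&(np.hypot(X-.523,Y-.028)<.033)&(Z>.063)&(Z<.075)&(H[...,1]<60);Q=P[m]
    if len(Q)>20: print(' collar z',len(Q),np.percentile(Q[:,2],[5,50,95]))
    m=(abs(X-.475)<.1)&(abs(Y-.31)<.1)&(H[...,0]<5)&(H[...,1]>120)&(Z>.122);Q=P[m]
    if len(Q)>20:print(' red',cv2.minAreaRect((Q[:,:2]*1000).astype(np.float32)))
```

```text
t 9.3 p [0.5239 0.0279 0.2409] yaw -33.57 down [ 0.003 -0.    -1.   ] gap 0.0854 F [ 0.4 -1.   0.1] M [-0.01  0.03 -0.03] q [-0.1    0.213 -0.09   1.264 -0.     2.057]
wrist  bar [0.12522564 0.12680302 0.1279884 ] ((523.4031982421875, 27.828168869018555), (99.5291519165039, 13.787796020507812), 58.72986602783203) 59.23640574558959
 collar z 1764 [0.06485809 0.06606602 0.06723593]
scene  bar [0.12360601 0.12701931 0.12852679] ((523.9133911132812, 30.09528350830078), (100.28923797607422, 14.899100303649902), 59.17716598510742) 58.767622381961786
 collar z 445 [0.06482524 0.06648864 0.06837023]
 red ((477.3853454589844, 305.52081298828125), (16.939592361450195, 100.13712310791016), 9.593523979187012)
top  bar [0.12520188 0.12746825 0.12985271] ((510.6986389160156, 9.216018676757812), (55.769168853759766, 13.209330558776855), 59.252437591552734) 58.86657460814067
 collar z 391 [0.0645997  0.06676798 0.06908729]
```

View pics/e_wrist.png

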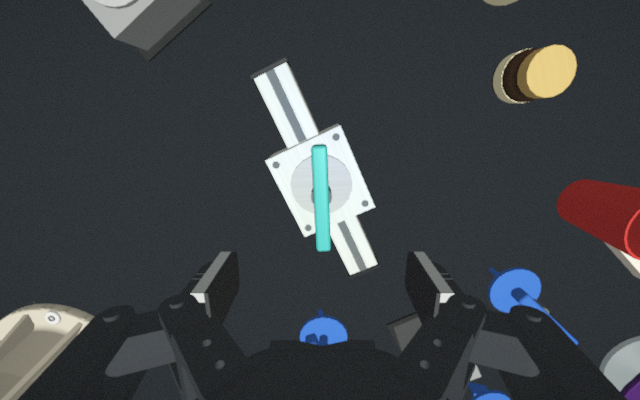

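The wrist view shows the teal key standing in the connector at (321,195), with the jaws open and clear of it. The collar top reads 66 mm, its centre is within about 1 mm of the connector's axis, and the red key has not moved. Handing in.

```bash
python3 -c "
from h import *
print(env.hand_in())"
```

```text
the job is handed in; nothing more can be done
None
```

The connector should be locked. The teal key stands fully home in it and is released, and the gripper is about 130 mm above it with the jaws open. I handed the job in at about 9.5 s; the simulator gives no verdict.

I took the teal key from its rest, turned it about 50° to match the slot, lowered it home, and turned it clockwise about 75°.

**Last checks:**
- **At the stop:** the moment rose from 0.09 to 0.43 N m, well above the 0.12 N m friction. After release the bar sprang back about 2° to 59°. That is 22° from the stub direction at 81°, which fits the stated 0.4 rad of play, so the lock is at about 1.05 rad. I inferred this because the lugs were hidden under the collar.
- **Key seating:** the collar top measured 66 mm on the 60 mm connector. The key's centre was within about 1 mm of the axis and the bar was level.
- **Red key:** it shows no sign of having moved, and the arm never went near it. I have no matching measurement from the start to compare with.
- **One disagreement:** in the last picture the arm hid part of the key from the top camera. I ignored that camera's reading of the bar's centre, about 20 mm off, because the wrist and scene cameras agreed.

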